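Snap the terminal cover shut, then hold the dryer's guard open

ROBOT

A 6-joint arm with a two-finger parallel gripper is mounted at the origin on a cart in front of the work surface, level with it; the furniture and walls round the work are solid. World frame = base frame: x ahead of the robot, y to its left, z up, the work surface at z = 0. Lengths are in m, angles in rad, forces in N, time in s.
With the tool pointing down it reaches from about 0.35 to 0.975 m from the base axis. Payload 4.9 kg.
Tool frame: the origin (TCP) lies midway between the tips of the shut fingers; the grasp point (between the pads) lies ctrl.grip_depth behind it (ctrl.grip_depth is the distance from the TCP to the grasp point, in m); y points along the fingers, z is the direction in which the jaws open and shut, and the axes are right-handed (so a half turn about y gives the same grasp; the last joint's range is limited). The gripper opens to 85 mm and grips with 20 to 120 N. Pads are 22 mm wide; open, the fingers measure 114 mm over their backs; the gripper's body (76 mm by 85 mm) begins 54 mm behind the grasp point. The pads swing forward as they close: fully open they stand 13 mm farther back than shut.
Start: joints at [1.15, 0.053, 1.613, -0, 1.476, -0.119], TCP at [0.186, 0.597, 0.231] pointing down, gripper open.
Joint ranges: [-3.01, 3.01], [-1.01, 2.22], [0.06, 2.58], [-1.02, 4.17], [0.09, 2.62], [-3.14, 3.14]. Speed limits (rad/s): [2.57, 2.57, 3.14, 3.14, 3.14, 3.14].

INTERFACE

Orientations are given as a rotation vector (axis times angle).
In Python, from station import ctrl gives the robot as it stands.
- The arm moves only by the tool jog_arm, never from a script. Its argument "moves" is a list of rows, each a list of 6 numbers: the shift along the tool's x, y, z in mm, then the turn, a rotation vector about the tool's x, y, z in rad. In form: [[x, y, z, wx, wy, wz], ...]. A call has 1 to 12 rows; each row shifts and turns the commanded pose from where the row before left it, along the tool's axes as they then stand; what a row does not reach is not made up. A row lasts 1/10 s, in which the tool goes at most 50 mm and 8.59 degrees, less where a joint would pass 70% of its speed; a pose out of reach is approached as far as the arm can. A call is refused whole if a number of a shift passes 50 or a number of a turn 0.15, either way. A call with a gripper value outside its range is refused whole. "grip" is the finger opening in mm, from 0 to 85.4, set as the call begins (left out, the last holds). The fingers move at their own pace and stop on an object; "grip_force" is the grip in N (left out, the last holds). Time passes only in rows, so rows that do not move let the fingers close. It gives the time, the measured TCP pose, the force and the opening at its end, in the units of the state.
- ctrl.get_obs(): the state, without advancing time (a new reading comes with each control period).
- ctrl.get_image(name): name is "scene" or "top"; returns the picture (420x560x3 uint8, red, green, blue); there is no depth.
- ctrl.camera_params(name): a dict with "fx", "fy", "cx", "cy" (pixels), "D" ([k1, k2, p1, p2, k3] as OpenCV has them; the pictures are not rectified), "pose" (4x4, takes a point from camera to world coordinates). Camera axes: x right, y up, looking along -z (the intrinsics and any distortion apply to the point x, -y, -z); pixel columns grow to the right and rows downward; lengths in m; the calibration is good to about 2 mm. A picture is of the moment at which its call begins. camera_params takes no time and is no camera call.
- ctrl.finish_job(): hands the job in, once; it reports no verdict.
The state is a dict: "t": time; "q": joint angles; "dq": joint speeds; "effort": joint torques, N m; "tool_pos": TCP position; "tool_rot": TCP orientation; "contact_force": force on the tool from outside, world axes, zero at the start; "wrist_torque": the same for the moment, N m; "opening": finger opening in m.
Only numpy, scipy, OpenCV 4.12 (cv2) and the standard library are available. Lean on these libraries where they do the work, as an engineer would, in place of code of your own. Each camera call takes 0.05 s, during which the arm holds its last target. There are 200 camera calls.

TASK

First press the small hinged cover over the dryer's terminals down until it snaps shut and stays shut by itself. Only then lift the dryer's clear self-closing guard by its tab to 60 degrees open and keep holding it there, so that a colleague can take out the dish of crucibles: finish while still holding the guard, do not let go. Leave the jar, the vial and the brass weight standing where they are.

Things in the scene. Friction and masses are not known exactly. Their poses are not given: they have to be found in the camera images.
- dryer: Crucible dryer, fixed to the worktop, footprint 166 (x) x 246 (y) mm. Origin: centre of its underside; z up, its front is -x, +y its left. Left part: open white chamber with outer walls x -80..80, y -30..120 mm, 68 mm high, under the clear guard. Right part: lower grey terminal compartment, x -61..50, y -119..-31 mm, 40 mm high, under the small cover.
- guard (a joint): Opening angle of the clear guard (170 x 150 x 6 mm) (rad): 0 = lying shut and level, 1.047 = 60 degrees open, stop at 1.5. Hinged along its far edge. Weight and a spring always drive it shut, about 1.4 N to 2 N at the tab; let go, it falls shut. A round disc on the chamber's left side has raised dots at 0, 30, 60 and 90 degrees about the hinge.
- guard_tab (a point): Grip point in the black pull tab on the middle of the guard's front edge, 195 mm from the hinge line. Tab: 18 mm wide (y), 10 mm thick, 17 mm beyond this point, 26 mm behind it to the plate's edge. Shut, it overhangs in front of the chamber at 74 mm above the worktop, nothing under or beside it; pinched across its width from above it turns in the grip as the guard rises.
- guard_hinge (a point): Middle of the guard's hinge line, which runs along the dryer's y, 74 mm above the worktop, 85 mm behind the dryer's origin. Axes as the dryer's.
- cover (a joint): Angle of the 73 x 74 x 4 mm terminal cover (rad): 0 = shut and snapped in, starts 0.7 to 1.15, stop at 1.4. Hinged along its far edge; open, it leans up and its upper face looks up and away from the robot. A weak spring lifts it. Its front edge carries a nose that must pass a sprung catch at about 0.15 rad, which takes about 8 N at cover_press; snapped in it reads under 0.02 and stays.
- cover_press (a point): Point on the cover's upper face where to push, in the middle of its width, 55 mm from the hinge line, 18 mm from its front edge. Shut it is 42 mm above the worktop.
- cover_hinge (a point): Middle of the cover's hinge line, along the dryer's y, 40 mm above the worktop. Axes as the dryer's.
- jar: Bystander: white jar with a blue cap, 48 mm across, 62 mm high, right of the dryer. Origin under its centre.
- vial: Bystander: glass vial with a white cap, 27 mm across, 61 mm high, in front on the right. Origin under its centre.
- brass_weight: Bystander: brass weight with a neck, 23 mm across, 28 mm high, in front on the left, before the large tall analyser that fills the worktop at x > 0.42 m, y > 0.28 m (world): steer round it. Origin under its centre.

How it is judged:
On the way, in this order (a step that is already met when the one before it is completed fails the run):
1. the cover has snapped shut and stays so untouched, the guard still down (value of joint cover below 0.05 rad and contact force between the fingers and cover below 0.1 N and value of joint guard below 0.1 rad), for 0.3 s.
2. the guard is lifted by the fingers to 60 degrees (value of joint guard between 0.947 and 1.147 rad and contact force between the fingers and guard above 0.4 N), for 0.2 s.
At the end, for the whole second after the job is handed in: The fingers hold the guard still between 0.947 and 1.147 rad (60 degrees, give or take 5.7) through the last second, the cover is shut (under 0.05 rad) without being touched, no bystander props the guard, and jar, vial and weight stand upright within 20 mm of where they were (all of step 2 and velocity of joint guard between -0.1 and 0.1 rad/s and value of joint cover below 0.05 rad and contact force between the fingers and cover below 0.1 N and contact force between guard and jar below 0.05 N and contact force between guard and vial below 0.05 N and contact force between guard and brass_weight below 0.05 N and distance of each of jar, vial, brass_weight from where it was at the start of the episode below 0.02 m and angle between each of jar, vial, brass_weight's own z axis and vertical below 0.2 rad); the arm keeps its last pose, push and grip.
It fails at once if the guard is raised while the cover is not shut (value of joint guard above 0.15 rad and value of joint cover above 0.1 rad).
It fails at once if jar, vial or weight is pushed away or knocked over (distance of any of jar, vial, brass_weight from where it was at the start of the episode above 0.02 m or angle between any of jar, vial, brass_weight's own z axis and vertical above 0.3 rad).
It also fails if it takes over 48 s, if anything falls off the work surface, if the arm or the gripper's body presses on something with over 40 N, if the wrist force passes 120 N, or if a joint passes its speed limit or range.

## Working session

There is one attempt and no reset: what is moved stays moved. The work goes in short steps, Python scripts to look and compute and a tool call to move; the robot and the scene stay as the last step left them, time stands still between calls to the robot, and variables do not carry over. Pictures are saved under pics/ and viewed, about 8 in all and at most 12, crops included, and the job is handed in when it is done.

Besides the shell and the picture viewer there is one more tool, called after "Request:" as a command line: name --pt "numbers of a row" for each row, then --argument value for the rest. jog_arm: Moves the arm, as the interface text tells. Its arguments: {"type":"object","properties":{"moves":{"type":"array","items":{"type":"array","items":{"type":"number"}}},"grip":{"type":"number"},"grip_force":{"type":"number"}},"required":["moves"]}

```bash
mkdir -p pics; ls; python3 - <<'E'
from station import ctrl
import cv2
for n in("scene","top"):
    cv2.imwrite(f"pics/{n}0.png",ctrl.get_image(n)[:,:,::-1])
    print(n,ctrl.camera_params(n))
print(ctrl.get_obs(),ctrl.grip_depth)
E
```

```text
pics
scene {'fx': 475.0473576294466, 'fy': 475.0473576294466, 'cx': 282.7267124221153, 'cy': 208.92850372075065, 'D': array([-0.10333591,  0.        ,  0.        ,  0.        ,  0.        ]), 'pose': array([[ 0.44732318,  0.49690086, -0.74363399, -0.45035875],
       [-0.89419829,  0.23207294, -0.38282056, -0.55853529],
       [-0.01764654,  0.83620074,  0.5481395 ,  0.77981781],
       [ 0.        ,  0.        ,  0.        ,  1.        ]])}
top {'fx': 438.03191731415393, 'fy': 438.03191731415393, 'cx': 271.3863856680461, 'cy': 213.1174258384023, 'D': array([-0.12732902,  0.        ,  0.        ,  0.        ,  0.        ]), 'pose': array([[-2.35668946e-03,  9.84155230e-01, -1.77293340e-01,
         3.23774409e-01],
       [-9.99997185e-01, -2.27051929e-03,  6.88911307e-04,
        -3.46753373e-02],
       [ 2.75447717e-04,  1.77294464e-01,  9.84157811e-01,
         1.26199688e+00],
       [ 0.00000000e+00,  0.00000000e+00,  0.00000000e+00,
         1.00000000e+00]])}
{'t': 0.1, 'q': array([ 1.15000214e+00,  5.33027212e-02,  1.61416055e+00,  4.49309032e-05,
        1.47598916e+00, -1.19022028e-01]), 'dq': array([ 3.00332724e-04, -4.08581627e-03, -2.32038362e-03, -5.57959042e-05,
       -1.51426571e-03, -1.60455542e-03]), 'effort': array([-9.55186406e-04, -3.94902813e+01, -3.71363282e+01, -1.58630642e-04,
        3.94960211e-03, -5.41844670e-06]), 'tool_pos': array([0.18552804, 0.59624142, 0.23017628]), 'tool_rot': array([-1.55957158,  0.2373347 , -0.23648519]), 'contact_force': array([-0.13521915,  0.13451679, -0.76265636]), 'wrist_torque': array([-0.01463254, -0.01653269, -0.02046966]), 'opening': 0.08531674388673034} 0.0187
```

View pics/scene0.png

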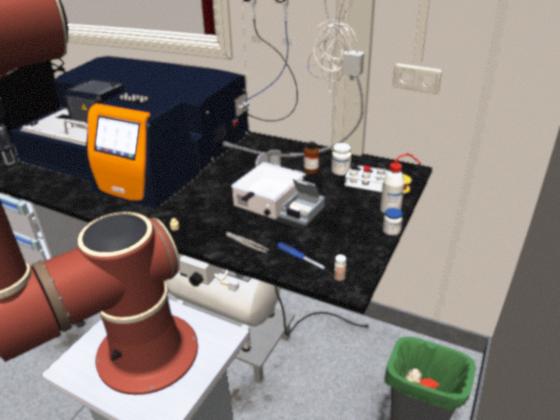

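View pics/top0.png

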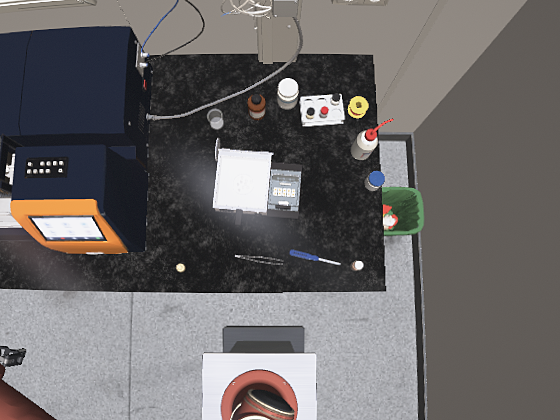

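The scene view shows the dryer at about (270,192) and its open cover at (305,190). The top view shows the dryer chamber at (243,182), the terminals at (285,188), the jar at (376,180), the vial at (357,266) and the brass weight at (180,267). I'll enlarge both.

```bash
cat > h.py <<'E'
import numpy as np,cv2
from station import ctrl
def proj(n,P):
    c=ctrl.camera_params(n);T=np.linalg.inv(c['pose'])
    P=np.atleast_2d(P);q=P@T[:3,:3].T+T[:3,3];q=q*[1,-1,-1]
    K=np.array([[c['fx'],0,c['cx']],[0,c['fy'],c['cy']],[0,0,1]])
    return cv2.projectPoints(q.reshape(-1,1,3),np.zeros(3),np.zeros(3),K,c['D'])[0][:,0]
def ray(n,uv,z):
    c=ctrl.camera_params(n)
    K=np.array([[c['fx'],0,c['cx']],[0,c['fy'],c['cy']],[0,0,1]])
    p=cv2.undistortPoints(np.array([[uv]],float),K,c['D'])[0,0]
    d=c['pose'][:3,:3]@[p[0],-p[1],-1];o=c['pose'][:3,3]
    return o+d*(z-o[2])/d[2]
def crop(img,u,v,w,h,s,fn):
    a=cv2.resize(img[v:v+h,u:u+w,::-1],None,fx=s,fy=s,interpolation=cv2.INTER_CUBIC);cv2.imwrite(fn,a)
E
python3 - <<'E'
import cv2,numpy as np
from h import *
s=cv2.imread("pics/scene0.png");t=cv2.imread("pics/top0.png")
a=cv2.resize(t[130:230,200:320],None,fx=6,fy=6,interpolation=cv2.INTER_CUBIC)
b=cv2.resize(s[145:235,215:345],None,fx=6,fy=6,interpolation=cv2.INTER_CUBIC)
cv2.imwrite("pics/tc.png",a);cv2.imwrite("pics/sc.png",b)
for n,uv,z in(("jar",(376,178),.062),("vial",(357,265),.061),("weight",(180,267),.028)):print(n,ray("top",uv,z))
E
```

```text
jar [ 0.64089957 -0.33372989  0.062     ]
vial [ 0.39482555 -0.2702697   0.061     ]
weight [0.39221038 0.22264335 0.028     ]
```

View pics/tc.png

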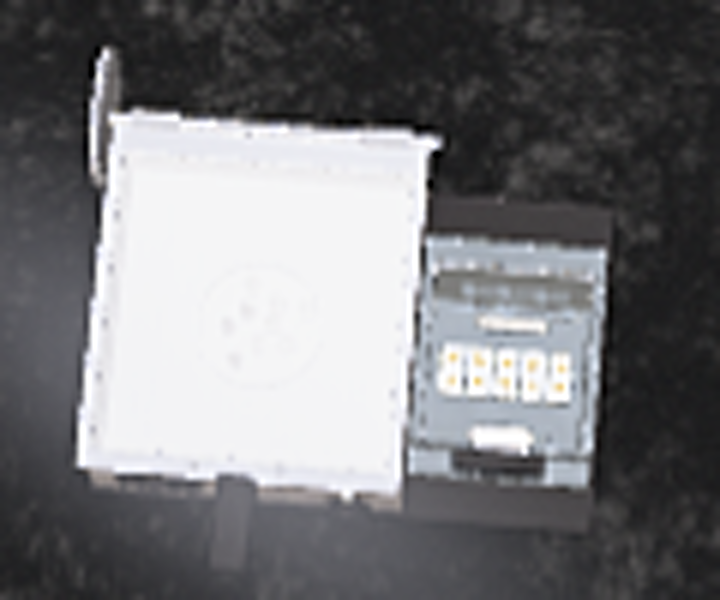

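View pics/sc.png

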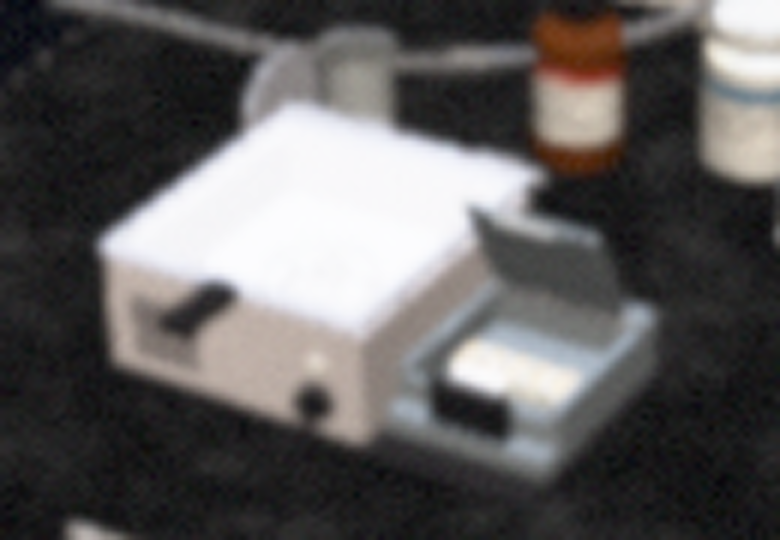

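```bash
cat > fit.py <<'E'
from h import *
from scipy.optimize import least_squares
def w(p,L):
    c,s=np.cos(p[2]),np.sin(p[2]);L=np.atleast_2d(L)
    return np.c_[p[0]+c*L[:,0]-s*L[:,1],p[1]+s*L[:,0]+c*L[:,1],L[:,2]]
G=[(-.085,.12,.077),(.085,.12,.077),(.085,-.03,.077),(-.085,-.03,.077)]
top=np.array([(80,467),(112,113),(440,140),(402,492),(232,570),(606,245),(590,485)])
Lt=np.array(G+[(-.127,.045,.079),(.05,-.119,.04),(-.061,-.119,.04)])
sc=np.array([(100,243),(290,103),(548,178),(362,330),(175,330)]);Ls=np.array(G+[(-.127,.045,.074)])
ut=(top+.5)/6-.5+[200,130];us=(sc+.5)/6-.5+[215,145]
f=lambda p:np.r_[proj("top",w(p,Lt))-ut,proj("scene",w(p,Ls))-us].ravel()
r=least_squares(f,[.65,0,0],loss='soft_l1')
E
python3 - <<'E'
from fit import *
print(r.x,r.fun.shape,f(r.x).reshape(-1,2).round(1).tolist())
p=r.x
print("tab",w(p,(-.110,.045,.074)),"hinge",w(p,(.085,.045,.074)))
# cover: hinge x offset h, angle a from free edge corners; scene crop free edge (470,207),(605,240), hinge side (505,300?),(622,318)
for a in(.7,.8,.9,1.0,1.1):
  for hx in(.03,.035,.04):
    L=[(hx-.073*np.cos(a),y,.04+.073*np.sin(a)) for y in(-.038,-.112)]+[(hx,y,.04) for y in(-.038,-.112)]
    S=((proj("scene",w(p,L))-[215,145]+.5)*6-.5).round().astype(int).tolist()
    T=((proj("top",w(p,L))-[200,130]+.5)*6-.5).round().astype(int).tolist()
    print(a,hx,S,T)
E
```

```text
[ 6.27767156e-01 -3.74451154e-04 -8.78398610e-02] (24,) [[-0.3, -0.0], [1.1, 0.4], [-0.9, 0.1], [0.2, 0.4], [-0.2, 0.0], [1.1, 0.7], [0.9, -1.7], [0.0, -0.0], [0.4, -0.1], [-1.7, -1.3], [-0.6, -1.0], [0.1, -0.3]]
tab [[0.52213897 0.05410202 0.074     ]] hinge [[0.71638716 0.03699526 0.074     ]]
0.7 0.03 [[439, 254], [575, 294], [497, 285], [628, 325]] [[432, 365], [592, 379], [441, 275], [595, 288]]
0.7 0.035 [[444, 249], [580, 289], [502, 281], [633, 320]] [[432, 355], [593, 368], [442, 265], [596, 278]]
0.7 0.04 [[449, 244], [585, 284], [507, 276], [638, 315]] [[433, 344], [594, 358], [443, 255], [596, 268]]
0.8 0.03 [[444, 239], [580, 279], [497, 285], [628, 325]] [[432, 352], [594, 366], [441, 275], [595, 288]]
0.8 0.035 [[449, 235], [585, 275], [502, 281], [633, 320]] [[433, 342], [595, 355], [442, 265], [596, 278]]
0.8 0.04 [[455, 230], [590, 270], [507, 276], [638, 315]] [[434, 331], [595, 345], [443, 255], [596, 268]]
0.9 0.03 [[450, 226], [586, 265], [497, 285], [628, 325]] [[433, 338], [595, 352], [441, 275], [595, 288]]
0.9 0.035 [[455, 221], [591, 260], [502, 281], [633, 320]] [[434, 327], [596, 341], [442, 265], [596, 278]]
0.9 0.04 [[460, 217], [596, 256], [507, 276], [638, 315]] [[435, 317], [597, 330], [443, 255], [596, 268]]
1.0 0.03 [[456, 213], [592, 252], [497, 285], [628, 325]] [[435, 323], [597, 337], [441, 275], [595, 288]]
1.0 0.035 [[461, 208], [597, 247], [502, 281], [633, 320]] [[436, 313], [598, 326], [442, 265], [596, 278]]
1.0 0.04 [[467, 204], [602, 242], [507, 276], [638, 315]] [[436, 302], [599, 316], [443, 255], [596, 268]]
1.1 0.03 [[463, 200], [599, 239], [497, 285], [628, 325]] [[436, 308], [598, 321], [441, 275], [595, 288]]
1.1 0.035 [[468, 196], [604, 234], [502, 281], [633, 320]] [[437, 297], [599, 311], [442, 265], [596, 278]]
1.1 0.04 [[473, 191], [609, 230], [507, 276], [638, 315]] [[438, 287], [600, 300], [443, 255], [596, 268]]
```

```bash
cat > plan.py <<'E'
from fit import *
from scipy.spatial.transform import Rotation as R
p=r.x; B=R.from_euler('z',p[2])
# desired tool: y down; z along -+dryer y
def goal(sgn):
    z=np.array([0,sgn,0.]);y=np.array([0,0,-1.]);return B*R.from_matrix(np.c_[np.cross(y,z),y,z])
def to(local,sgn,n=1):
    o=ctrl.get_obs();Q=R.from_rotvec(o['tool_rot'])
    d=w(p,local)[0]-o['tool_pos']
    print("shift tool mm",(Q.inv().apply(d)*1000).round(1),"rot tool",(Q.inv()*goal(sgn)).as_rotvec().round(3))
E
python3 - <<'E'
from plan import *
o=ctrl.get_obs();Q=R.from_rotvec(o['tool_rot'])
print(Q.as_matrix().round(3))
for s in(1,-1):
    print(s,(Q.inv()*goal(s)).as_rotvec().round(3)); 
print(goal(1).as_matrix().round(3),goal(-1).as_matrix().round(3))
print(w(p,[(.03,-.075,.2),(.03,-.075,.11),(.016,-.075,.086),(-.004,-.075,.042)]))
for t in [(.36,.2,.23)]: print((Q.inv().apply(np.array(t)-o['tool_pos'])*1000).round(0))
E
```

```text
[[ 0.955 -0.001  0.297]
 [-0.297 -0.002  0.955]
 [-0.    -1.    -0.002]]
1 [ 0.002 -0.214 -0.   ]
-1 [1.000e-03 2.928e+00 3.000e-03]
[[ 0.996  0.     0.088]
 [-0.088  0.     0.996]
 [ 0.    -1.    -0.   ]] [[-0.996  0.    -0.088]
 [ 0.088  0.    -0.996]
 [ 0.    -1.    -0.   ]]
[[ 0.65107197 -0.0777171   0.2       ]
 [ 0.65107197 -0.0777171   0.11      ]
 [ 0.63712595 -0.07648892  0.086     ]
 [ 0.61720306 -0.07473439  0.042     ]]
[ 284.    1. -326.]
```

Request:
jog_arm --pt "10 0 -15 0 0 0" --pt "20 0 -25 0 0 0" --pt "24 0 -28 0 0 0" --pt "26 0 -30 0 0 0" --pt "26 0 -30 0 0 0" --pt "26 0 -30 0 0 0" --pt "26 0 -30 0 0 0" --pt "26 0 -30 0 0 0" --pt "26 0 -30 0 0 0" --pt "26 0 -30 0 0 0" --pt "26 0 -30 0 0 0" --pt "20 0 -20 0 0 0" --grip 0

```text
t: 1.3
tool_pos: [0.3577, 0.1977, 0.2309]
tool_rot: [-1.558, 0.238, -0.238]
contact_force: [0.6, 0.2, 0.1]
opening: 0.0002
```

```bash
python3 - <<'E'
from plan import *
o=ctrl.get_obs();print(o['t'],o['tool_pos'],o['contact_force'],o['opening']);to((.03,-.075,.19),1)
E
```

```text
1.3 [0.35774598 0.19769984 0.23091547] [0.56786402 0.22383636 0.12274276] 0.00016282660145679366
shift tool mm [ 362.2   41.  -175.3] rot tool [ 0.    -0.215  0.   ]
```

Request:
jog_arm --pt "20 0 -10 0 0 0" --pt "30 0 -15 0 0 0" --pt "36 0 -17 0 0 0" --pt "40 3 -20 0 0 0" --pt "40 5 -20 0 0 0" --pt "40 5 -20 0 0 0" --pt "40 5 -20 0 0 0" --pt "40 5 -20 0 0 0" --pt "40 5 -18 0 0 0" --pt "36 5 -15 0 -0.075 0" --pt "0 5 0 0 -0.14 0" --pt "0 3 0 0 0 0"

```text
t: 2.5
tool_pos: [0.651, -0.0757, 0.1884]
tool_rot: [-1.569, 0.072, -0.067]
contact_force: [0.3, 0.0, 0.5]
opening: 0.0
```

```bash
python3 - <<'E'
from plan import *
to((.03,-.075,.12),1)
im=ctrl.get_image("scene");im2=ctrl.get_image("top")
a=im[100:250,190:390,::-1];b=im2[100:250,180:380,::-1]
cv2.imwrite("pics/n1.png",cv2.resize(np.hstack([a,b]),None,fx=2,fy=2,interpolation=cv2.INTER_CUBIC))
E
```

```text
shift tool mm [ 0.5 68.4 -2. ] rot tool [-0.001 -0.    -0.003]
```

View pics/n1.png

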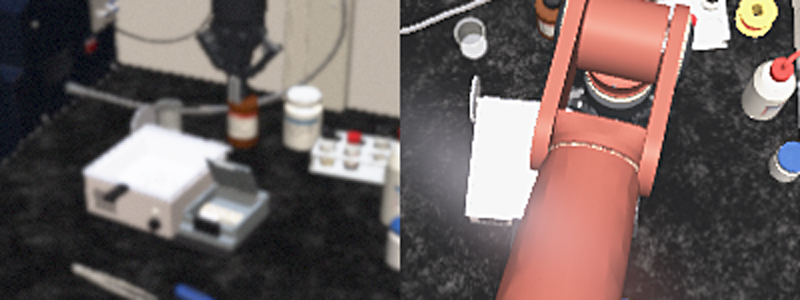

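The fingertips (left crop, 238,97) hang above and behind the open cover (232,180). The arm hides the cover in the top view. I'm descending behind its free edge.

Request:
jog_arm --pt "0 20 -1 0 0 0" --pt "0 24 -1 0 0 0" --pt "0 24 0 0 0 0" --pt "0 12 0 0 0 0" --pt "-3 6 0 0 0 0" --pt "-5 6 0 0 0 0" --pt "-5 6 0 0 0 0" --pt "-2 4 0 0 0 0" --pt "0 0 0 0 0 0"

```text
t: 3.5
tool_pos: [0.6355, -0.0756, 0.0881]
tool_rot: [-1.57, 0.069, -0.068]
contact_force: [1.1, -0.1, 0.1]
opening: 0.0001
```

```bash
python3 - <<'E'
from plan import *
to((-.004,-.075,.042),1)
im=ctrl.get_image("scene")
cv2.imwrite("pics/n2.png",cv2.resize(im[120:250,230:370,::-1],None,fx=4,fy=4,interpolation=cv2.INTER_CUBIC))
E
```

```text
shift tool mm [-18.3  46.1  -0.8] rot tool [-0.     0.001 -0.   ]
```

View pics/n2.png

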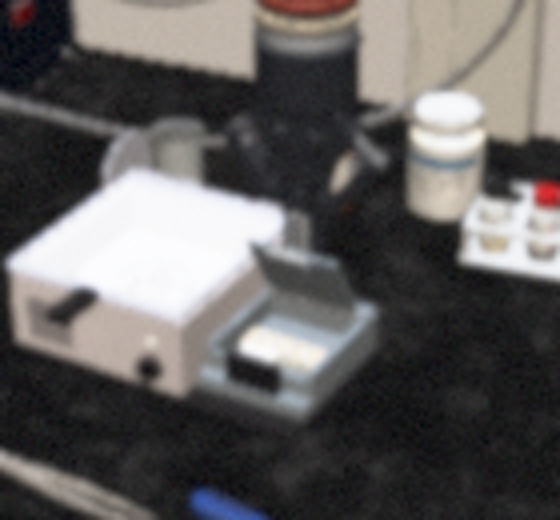

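The fingers are behind the cover's upper face (finger at 297,230). Next I follow the closing arc.

Request:
jog_arm --pt "-4 3 0 0 0 0" --pt "-4 4 0 0 0 0" --pt "-4 4 0 0 0 0" --pt "-3 4 0 0 0 0" --pt "-3 5 0 0 0 0" --pt "-2 5 0 0 0 0" --pt "-2 5 0 0 0 0" --pt "-1 5 0 0 0 0" --pt "0 5 0 0 0 0" --pt "0 0 0 0 0 0"

```text
t: 4.55
tool_pos: [0.6132, -0.0737, 0.0484]
tool_rot: [-1.57, 0.068, -0.068]
contact_force: [-1.3, -0.1, 1.6]
opening: -0.0
```

Request:
jog_arm --pt "0 2 0 0 0 0" --pt "0 2 0 0 0 0" --pt "0 2 0 0 0 0" --pt "0 0 0 0 0 0"

```text
t: 4.95
tool_pos: [0.6138, -0.0738, 0.0431]
tool_rot: [-1.57, 0.067, -0.069]
contact_force: [-1.0, -0.4, -0.1]
opening: 0.0
```

Request:
jog_arm --pt "0 1 0 0 0 0" --pt "0 1 0 0 0 0" --pt "0 1 0 0 0 0" --pt "0 0 0 0 0 0"

```text
t: 5.35
tool_pos: [0.6137, -0.0738, 0.0417]
tool_rot: [-1.57, 0.068, -0.068]
contact_force: [-6.9, 1.1, 14.7]
opening: -0.0
```

Request:
jog_arm --pt "0 1 0 0 0 0" --pt "0 0 0 0 0 0"

```text
t: 5.55
tool_pos: [0.6137, -0.0738, 0.0416]
tool_rot: [-1.57, 0.068, -0.068]
contact_force: [-9.0, 2.1, 19.0]
opening: -0.0001
```

Request:
jog_arm --pt "0 -10 0 0 0 0" --pt "0 -20 0 0 0 0" --pt "0 -30 0 0 0 0" --pt "0 -40 0 0 0 0" --pt "0 -40 0 0 0 0" --pt "-20 -10 10 0 0 0" --pt "-30 0 20 0 0 0" --pt "-30 0 30 0 0 0" --pt "-20 0 30 0 0 0" --pt "0 0 30 0 0 0" --pt "0 0 10 0 0 0" --pt "0 0 0 0 0 0" --grip 45

```text
t: 6.75
tool_pos: [0.5247, 0.0654, 0.1879]
tool_rot: [-1.57, 0.067, -0.066]
contact_force: [-0.1, -0.3, 0.1]
opening: 0.0449
```

```bash
python3 - <<'E'
from plan import *
to((-.112,.045,.074+.0137),1);print(ctrl.get_obs()['opening'])
a=ctrl.get_image("scene")[100:250,190:390,::-1];b=ctrl.get_image("top")[100:250,180:380,::-1]
cv2.imwrite("pics/n3.png",cv2.resize(np.vstack([a,b]),None,fx=2,fy=2,interpolation=cv2.INTER_CUBIC))
E
```

```text
shift tool mm [ -3.6 100.2 -11.4] rot tool [ 0.     0.003 -0.   ]
0.04494108685820773
```

View pics/n3.png

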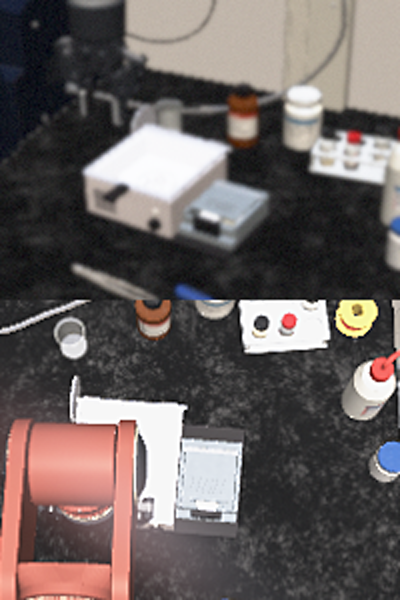

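The cover lies flat and shut in both views (upper crop 230,205; lower crop 208,480), and the guard is still down. Next I go to the tab.

Request:
jog_arm --pt "-2 0 -6 0 0 0" --pt "-2 15 -5 0 0 0" --pt "0 30 0 0 0 0" --pt "0 35 0 0 0 0" --pt "0 25 0 0 0 0" --pt "0 15 0 0 0 0" --pt "0 0 0 0 0 0"

```text
t: 7.55
tool_pos: [0.5174, 0.0532, 0.0651]
tool_rot: [-1.57, 0.074, -0.064]
contact_force: [-0.3, -0.6, -0.6]
opening: 0.0449
```

```bash
python3 - <<'E'
from plan import *
to((-.112,.045,.060),1);print(ctrl.get_obs()['opening'])
a=ctrl.get_image("scene")
cv2.imwrite("pics/n4.png",cv2.resize(a[130:240,190:330,::-1],None,fx=5,fy=5,interpolation=cv2.INTER_CUBIC))
E
```

```text
shift tool mm [2.6 5.  1.3] rot tool [ 0.    -0.    -0.006]
0.044907985569281536
```

View pics/n4.png

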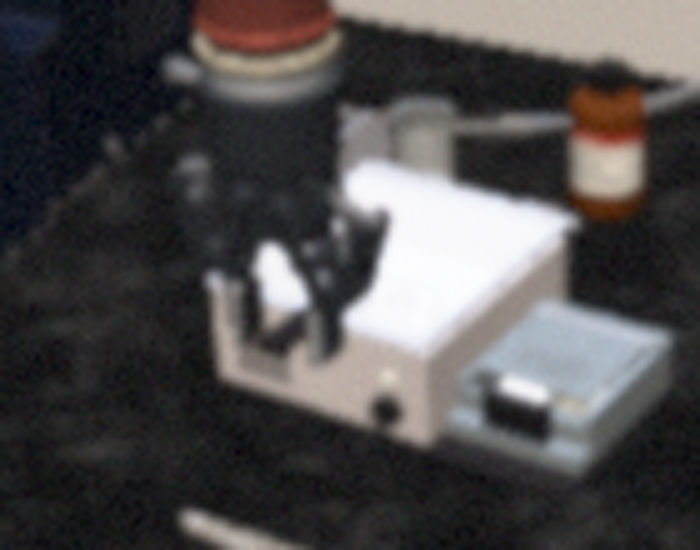

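The two fingers (240,310 and 322,330) straddle the tab (285,335), clear on both sides. I'll lower 4 mm and close.

Request:
jog_arm --pt "1 4 1 0 0 0" --pt "0 0 0 0 0 0"

```text
t: 7.8
tool_pos: [0.522, 0.0548, 0.0656]
tool_rot: [-1.57, 0.066, -0.07]
contact_force: [-0.4, -0.6, 0.1]
opening: 0.0451
```

Request:
jog_arm --pt "0 0 0 0 0 0" --pt "0 0 0 0 0 0" --pt "0 0 0 0 0 0" --pt "0 0 0 0 0 0" --pt "0 0 0 0 0 0" --pt "0 0 0 0 0 0" --pt "0 0 0 0 0 0" --pt "0 0 0 0 0 0" --grip 8 --grip_force 40

```text
t: 8.6
tool_pos: [0.5216, 0.0553, 0.0649]
tool_rot: [-1.569, 0.067, -0.07]
contact_force: [1.3, 4.3, 2.2]
opening: 0.0167
```

Request:
jog_arm --pt "0 0 0 0 0 0" --pt "0 0 0 0 0 0" --pt "0 0 0 0 0 0" --pt "0 3 1 0 0 0" --pt "0 3 0 0 0 0" --pt "0 0 0 0 0 0" --grip 35

```text
t: 9.2
tool_pos: [0.5203, 0.0558, 0.0574]
tool_rot: [-1.57, 0.069, -0.067]
contact_force: [-0.8, -0.1, -0.2]
opening: 0.0349
```

Request:
jog_arm --pt "0 0 0 0 0 0" --pt "0 0 0 0 0 0" --pt "0 0 0 0 0 0" --pt "0 0 0 0 0 0" --pt "0 0 0 0 0 0" --pt "0 0 0 0 0 0" --pt "0 0 0 0 0 0" --grip 8 --grip_force 40

```text
t: 9.9
tool_pos: [0.5208, 0.0556, 0.0582]
tool_rot: [-1.57, 0.068, -0.068]
contact_force: [-1.5, -2.8, 0.2]
opening: 0.0171
```

```bash
python3 - <<'E'
from plan import *
o=ctrl.get_obs();Q=R.from_rotvec(o['tool_rot'])
Lc=B.inv().apply(o['tool_pos']-[p[0],p[1],0])
print(Lc)
prev=None
for a in np.arange(0,1.06,.15):
    d=np.array([.195*(1-np.cos(a)),0,.195*np.sin(a)])*1000
    t=Q.inv().apply(B.apply(d))
    print(a.round(2),d.round(1),t.round(1), None if prev is None else (t-prev).round(1));prev=t
E
```

```text
[-0.11143329  0.04637365  0.05824997]
0.0 [0. 0. 0.] [0. 0. 0.] None
0.15 [ 2.2  0.  29.1] [  2.2 -29.1  -0. ] [  2.2 -29.1  -0. ]
0.3 [ 8.7  0.  57.6] [  8.7 -57.6  -0. ] [  6.5 -28.5  -0. ]
0.45 [19.4  0.  84.8] [ 19.4 -84.8  -0.1] [ 10.7 -27.2  -0. ]
0.6 [ 34.1   0.  110.1] [ 3.400e+01 -1.101e+02 -1.000e-01] [ 14.6 -25.3  -0. ]
0.75 [ 52.3   0.  132.9] [ 5.230e+01 -1.329e+02 -1.000e-01] [ 18.3 -22.8  -0. ]
0.9 [ 73.8   0.  152.7] [  73.7 -152.8   -0.2] [ 21.5 -19.8  -0. ]
1.05 [ 98.    0.  169.1] [  97.9 -169.2   -0.2] [ 24.2 -16.4  -0. ]
```

Request:
jog_arm --pt "0 -4 0 0 0 0" --pt "0 -8 0 0 0 0" --pt "1 -8 0 0 0 0" --pt "1 -9 0 0 0 0" --pt "2 -10 0 0 0 0" --pt "2 -9 0 0 0 0" --pt "3 -10 0 0 0 0" --pt "3 -9 0 0 0 0" --pt "4 -9 0 0 0 0" --pt "4 -9 0 0 0 0"

```text
t: 10.9
tool_pos: [0.5409, 0.0538, 0.1437]
tool_rot: [-1.57, 0.069, -0.068]
contact_force: [2.2, -3.9, -6.4]
opening: 0.0169
```

```bash
python3 - <<'E'
from plan import *
o=ctrl.get_obs()
Lc=B.inv().apply(o['tool_pos']-[p[0],p[1],0]);print(Lc,o['contact_force'],o['wrist_torque'],o['opening'])
a=ctrl.get_image("scene")
cv2.imwrite("pics/n5.png",cv2.resize(a[90:230,190:330,::-1],None,fx=4,fy=4,interpolation=cv2.INTER_CUBIC))
E
```

```text
[-0.09127319  0.04637113  0.14372992] [ 2.22701079 -3.90550108 -6.41528714] [-0.71798969 -0.17933056 -0.04333225] 0.016872492868595074
```

View pics/n5.png

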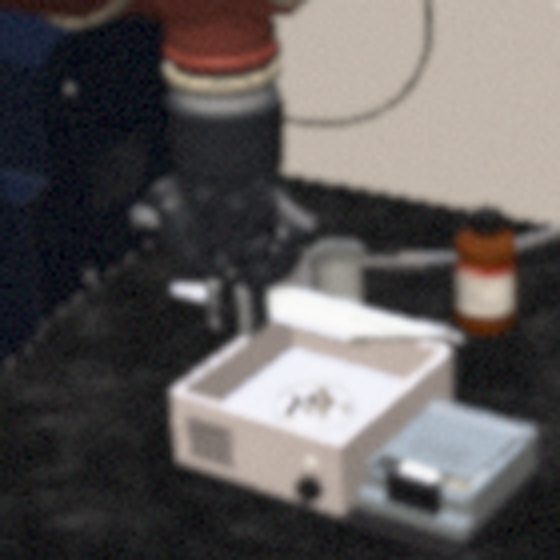

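The guard is open partway (front edge at about 175–440, 290–335) and the fingers (230,305) still hold it. The cover is still shut. I'll continue along the arc.

Request:
jog_arm --pt "4 -9 0 0 0 0" --pt "5 -8 0 0 0 0" --pt "5 -8 0 0 0 0" --pt "6 -8 0 0 0 0" --pt "6 -7 0 0 0 0" --pt "6 -8 0 0 0 0" --pt "7 -7 0 0 0 0" --pt "7 -7 0 0 0 0" --pt "7 -6 0 0 0 0" --pt "8 -6 0 0 0 0" --pt "8 -5 0 0 0 0" --pt "8 -5 0 0 0 0"

```text
t: 12.15
tool_pos: [0.6167, 0.0471, 0.2263]
tool_rot: [-1.57, 0.072, -0.065]
contact_force: [-0.5, -5.5, -5.9]
opening: 0.0172
```

Request:
jog_arm --pt "0 0 0 0 0 0" --pt "0 0 0 0 0 0" --pt "0 0 0 0 0 0"

```text
t: 12.45
tool_pos: [0.6171, 0.0471, 0.2265]
tool_rot: [-1.57, 0.07, -0.067]
contact_force: [0.7, -4.7, -6.1]
opening: 0.0173
```

```bash
python3 - <<'E'
from plan import *
o=ctrl.get_obs()
Lc=B.inv().apply(o['tool_pos']-[p[0],p[1],0]);print(Lc,o['contact_force'],o['opening'])
g=Lc+[0,0,.0158]; print("angle est",np.arctan2(g[2]-.074,.085-g[0]),"radius",np.hypot(g[2]-.074,.085-g[0]))
for a in(.95,1.047,1.15):
  L=[(.085-rr*np.cos(a),y,.074+rr*np.sin(a)) for rr,y in((.169,.12),(.169,-.03))]
  print(a,((proj("scene",w(p,L))-[190,60])*4).round().tolist())
a=ctrl.get_image("scene")
cv2.imwrite("pics/n6.png",cv2.resize(a[60:210,190:330,::-1],None,fx=4,fy=4,interpolation=cv2.INTER_CUBIC))
E
```

```text
[-0.01477778  0.04633864  0.22645107] [ 0.66182667 -4.74199456 -6.10030414] 0.017254012734976013
angle est 1.035518271255999 radius 0.19561192679068576
0.95 [[211.0, 296.0], [388.0, 341.0]]
1.047 [[221.0, 278.0], [398.0, 321.0]]
1.15 [[233.0, 261.0], [410.0, 303.0]]
```

View pics/n6.png

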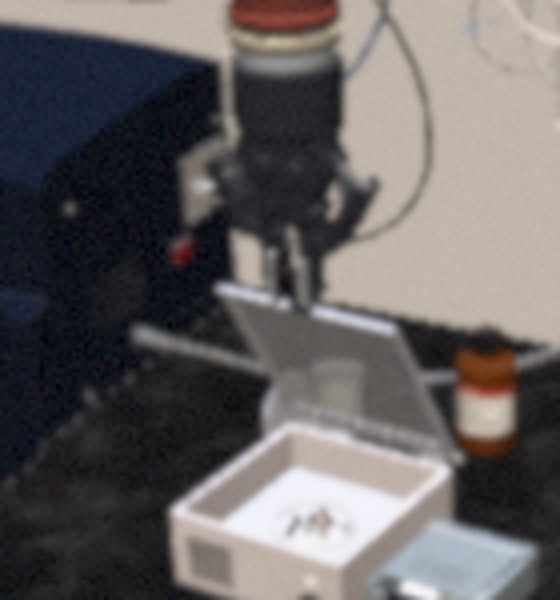

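The guard's front edge runs from (218,287) to (392,328), which gives about 1.00–1.01 rad. Kinematics gives 1.035. I'll nudge up by about 0.02 rad to centre it, then check.

Request:
jog_arm --pt "2 -1 0 0 0 0" --pt "2 -1 0 0 0 0" --pt "0 0 0 0 0 0" --pt "0 0 0 0 0 0" --pt "0 0 0 0 0 0" --pt "0 0 0 0 0 0" --pt "0 0 0 0 0 0"

```text
t: 13.2
tool_pos: [0.6205, 0.0468, 0.2284]
tool_rot: [-1.57, 0.071, -0.066]
contact_force: [-0.6, -5.4, -5.1]
opening: 0.0172
```

```bash
python3 - <<'E'
from plan import *
im=ctrl.get_image("scene");t=ctrl.get_image("top")
o=ctrl.get_obs()
g=B.inv().apply(o['tool_pos']-[p[0],p[1],0])+[0,0,.0158]
print("angle",np.arctan2(g[2]-.074,.085-g[0]),o['contact_force'],o['opening'],o['t'])
cv2.imwrite("pics/n7.png",np.hstack([cv2.resize(im[100:250,190:350,::-1],None,fx=2.5,fy=2.5),cv2.resize(t[130:280,160:400,::-1],(400,375))]))
E
```

```text
angle 1.0555226702400067 [-1.14427368 -4.96277705 -4.45429801] 0.016888450816759493 13.3
```

View pics/n7.png

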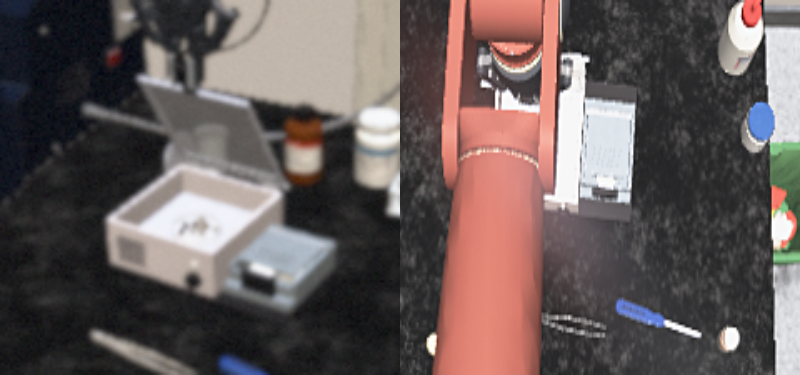

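The guard is held at about 60°, with its edge from (140,78) to (250,105) in the left crop. The cover is shut at (285,262). In the right crop the jar (758,127), vial (728,340) and weight (432,344) all stand in place. Handing in.

```bash
python3 -c "
from station import ctrl
print(ctrl.finish_job())"
```

```text
the job is handed in; nothing more can be done
None
```

I pressed the terminal cover shut first, then lifted the guard by its tab to about 60° and handed the job in at 13.3 s still holding it.

- **Cover:** It felt fully down at 19 N of push. Later pictures, with nothing touching it, show it lying flat and shut.
- **Guard:** I held it by the tab with 40 N set and about 17 mm between the fingers. My last angle, worked out from the tool position, was 1.056 rad. Just before a final nudge of about 0.02 rad, the picture gave 1.00–1.01 rad against 1.035 rad from the tool position. The two differ by about 0.03 rad, but both lie within 0.947–1.147.
- **Tab grip:** My first grip on the tab was too shallow, so I let go before lifting, went about 6 mm lower and gripped again.
- **Forces at the end:** The last reading showed about 5 N sideways and 4–5 N downward on the tool, with the guard still.
- **Bystanders:** The jar, vial and brass weight look upright and unmoved in the last top view. I judged this by eye and did not measure them again.

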